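# Load a sandalwood billet into the guide channel with a push stick

### The job

Set the dark sandalwood billet in the open, tapered infeed of the wooden guide channel, then use the blue-handled push stick to feed it through under the clear cover until it meets the stiff red backing plate and pushes that plate back by about 4 mm; go by feel, because the plate sits at a different depth each time, and do not ram the plate towards its end or force the stick against the channel. Then draw the stick out and lay it flat on the bench clear of the channel, leaving the billet and plate where they are and the mortar, bowl and spatula undisturbed.

Things in the scene. Friction and masses are not known exactly. Their poses are not given: they have to be found in the camera images.
- feeder: Guide channel fixed to the bench; wooden base 245 x 90 x 6 mm. Origin: at bench height on the centre line, below the tunnel mouth; +x = feeding direction, z up. Channel floor 6 mm above the bench, x = -100 to +145 mm. Open infeed x = -100 to 0 between two low guides, 10 mm high above the floor, 8 mm thick; their inner gap tapers evenly from 53 mm (x = -100) to 25 mm (x = 0).
- mouth (a point): Centre of the tunnel mouth on the channel floor (feeder x = 0, 6 mm above the bench). The tunnel runs 145 mm on from here: inner width 26, height 33 mm, side walls 12 mm thick, clear cover 50 mm wide, top 43 mm above the bench, with a 12 mm sight slot along its middle. The red plate's face waits 75 to 105 mm past this point, different each time; not reported: feel for it (or look in).
- plate (a joint): Red backing plate in the tunnel, 22 mm wide, 27 mm high: how far it has been pushed back along the channel's +x, in m. 0 at the start whatever its depth. No spring: it slides stiffly (about 8 N to move it) and stays where it is left. Solid end of travel at 12 mm; past 9 mm it counts as rammed.
- billet: Dark sandalwood billet, 50 mm long (its x) x 22 mm wide (its y) x 30 mm high (its z), about 30 g. Origin: centre of its underside. Starts lying loose on the bench with z up. It slides in the channel easily (a few N at most where the guides narrow) until it meets the plate.
- stick: Wooden push stick, about 70 g: a pale bar 150 mm long, 18 mm wide, 18 mm high, with a blue upright handle 40 mm long (x), 18 mm wide (y) that rises to 58 mm above the bar's underside. Origin: on the underside, below the handle's middle. +x runs to the flat pushing tip, 105 mm from the origin; the bar's rear end is at x = -45 mm. Starts lying on the bench with the handle up.
- mortar: Bystander: round grey stone mortar, 170 mm across, 90 mm high, 3 kg, with a wooden pestle standing in it to about 165 mm high. Origin: centre of its underside.
- bowl: Bystander: white melamine bowl, 120 mm across, 50 mm high. Origin: centre of its underside.
- spatula: Bystander: steel spatula about 200 mm long lying on the bench along its x. Origin: at about its middle, on its underside.
There are look-alikes about, which are no part of the job. Leave any orange or purple look-alike of the stick alone.

How it is judged (in metres and radians):
On the way, in this order (a step that is already met when the one before it is completed fails the run):
1. the billet stands let go in the infeed, on the channel floor and lengthwise between the guides (y of billet in the frame of feeder between -0.008 and 0.008 m and z of billet in the frame of feeder between 0 and 0.012 m and x of billet in the frame of feeder between -0.09 and 0.005 m and angle between the x axis of billet and the x axis of feeder, either way round below 0.3 rad and contact force between the fingers and billet below 0.1 N), for 0.2 s.
2. pushed by the stick, the billet has started to move the red plate back (value of joint plate above 0.0015 m and contact force between stick and billet above 1 N), for 0.1 s.
At the end, for the whole second after the job is handed in: The billet lies straight in the tunnel, on the channel floor, with its middle more than 45 mm past the mouth; the red plate stands pushed back by 1.5 to 7 mm; the push stick lies flat on the bench, handle up, touching neither channel nor billet; all is at rest (value of joint plate between 0.0015 and 0.007 m and y of billet in the frame of feeder between -0.008 and 0.008 m and z of billet in the frame of feeder between 0 and 0.012 m and x of billet in the frame of feeder above 0.045 m and angle between the x axis of billet and the x axis of feeder, either way round below 0.12 rad and linear speed of each of billet, stick below 0.01 m/s and height (world z) of stick below 0.006 m and angle between stick's own z axis and vertical below 0.1 rad and contact force between stick and feeder below 0.1 N and contact force between stick and billet below 0.1 N).
It fails at once if the red plate is rammed back by more than 9 mm (value of joint plate above 0.009 m).
It fails at once if the stick presses on the billet with more than 20 N (contact force between stick and billet above 20 N).
It fails at once if the stick is forced against the channel with more than 15 N (contact force between stick and feeder above 15 N).
It fails at once if the gripper or arm itself pushes or holds the billet once its middle is inside the tunnel (x of billet in the frame of feeder above 0.008 m and contact force between any of the arm, the fingers and billet above 0.5 N).
It fails at once if the mortar, bowl or spatula is moved by more than 20 mm (distance of any of mortar, bowl, spatula from where it was at the start of the episode above 0.02 m).
It also fails if it takes over 61 s, if anything falls off the work surface, if the arm or the gripper's body presses on something with over 40 N, if the wrist force passes 120 N, or if a joint passes its speed limit or range.

### The arm

A 7-joint arm with a two-finger parallel gripper is mounted at the origin on the work surface. World frame = base frame: x ahead of the robot, y to its left, z up, the work surface at z = 0. Lengths are in mm, angles in rad, forces in N, time in s.
With the tool pointing down it reaches from about 425 to 950 mm from the base axis. Payload 4.7 kg.
Tool frame: the origin (TCP) lies on the centre line of the jaws, within the pads' length; the fingertips stand 8 mm ahead of it and the grasp point (between the pads) lies 11 mm behind it; z points along the fingers, y is the line along which they close (so a half turn about z gives the same grasp; the last joint's range is limited). The gripper opens to 85 mm and grips with 20 to 120 N. Pads are 22 mm wide; open, the fingers measure 114 mm over their backs; the gripper's body (76 mm by 85 mm) begins 54 mm behind the grasp point. The pads swing forward as they close: fully open they stand 13 mm farther back than shut.
Start: joints at [-1.144, 0.469, -0.049, 1.532, 0.024, 1.141, -0.082], TCP at [297.086, 606.125, 239.335] pointing down, gripper open.
Joint ranges: [-2.59, 2.59], [-0.33, 1.99], [-1.39, 1.29], [0.1, 2.45], [-1.04, 4.18], [0.21, 1.99], [-2.66, 2.66]. Speed limits (rad/s): [2.57, 2.57, 3.14, 3.14, 3.14, 3.14, 3.14].

### API

Orientations are given as a unit quaternion [w, x, y, z].
In Python, from cell import status, eyes, r gives the robot as it stands.
- The arm moves only by the tool carry_out, never from a script. Its argument "series" is a list that holds one entry, the list of rows, each a list of 6 numbers: the shift along the tool's x, y, z in a scale on which 1.0 is 0.3 m, then the turn, a rotation vector about the tool's x, y, z in normalised numbers (1 is 4 rad). A call has 1 to 12 rows; each row is the pose to reach, as a shift and turn from the pose commanded when the call began, along the tool's axes at that moment; what a row does not reach only later rows make up. A row lasts 1/12 s, in which the tool goes at most 41.7 mm and 7.16 degrees, less where a joint would pass 70% of its speed; a pose out of reach is approached as far as the arm can. Shift and turn numbers lie between -1 and 1, and a call with a number outside is refused. A call with a gripper value outside its range is refused whole. "fingers" is the closure, from -1 (fully open) to 1 (shut), set as the call begins (left out, the last holds). The fingers move at their own pace and stop on an object; "squeeze" is the grip in N (left out, the last holds). Time passes only in rows, so rows that repeat a pose let the fingers close. It gives the time, the measured TCP pose, the force, the opening and the grip force at its end, in the units of the state.
- status.observe(): the state, without advancing time (a new reading comes with each control period).
- eyes.grab_frame(name): name is "scene" or "top"; returns a dict with "frame" (480x640x3 uint8, red, green, blue), "intrinsics" (3x3 intrinsics, pixels), "eye" and "attitude" of the camera in the world. Camera axes: x right, y down, z forward; pixel columns grow to the right and rows downward; lengths in mm; the calibration is good to about 2 mm. A picture is of the moment at which its call begins. There is no depth.
- r.sign_off(): hands the job in; it is judged then, once.
The state is a dict: "time_s": time; "joint_pos": joint angles; "dq": joint speeds; "tau": joint torques, N m; "tool_pos": TCP position; "tool_rot": TCP orientation; "ft_force": force on the tool from outside, world axes, zero at the start; "torque": the same for the moment, N m; "finger_gap": finger opening in mm; "grasp_force": force on a finger pad.
Only numpy, scipy, OpenCV 4.12 (cv2) and the standard library are available. Lean on these libraries where they do the work, as an engineer would, in place of code of your own. Each camera call takes 0.05 s, during which the arm holds its last target. There are 200 camera calls.

## Working session

There is one attempt and no reset: what is moved stays moved. The work goes in short steps, Python scripts to look and compute and a tool call to move; the robot and the scene stay as the last step left them, time stands still between calls to the robot, and variables do not carry over. Pictures are saved under pics/ and viewed, at most 10 in all, crops included, and the job is handed in when it is done.

Besides the shell and the picture viewer there is one more tool, called after ">>>" as name(argument=value, ...) on one line, values as JSON. carry_out: Moves the arm, as the interface text tells. Its arguments: {"type":"object","properties":{"series":{"type":"array"},"fingers":{"type":"number"},"squeeze":{"type":"number"}},"required":["series"]}

```bash
mkdir -p pics; python3 - <<'E'
from cell import status, eyes, r
import cv2,numpy as np,pickle
s=status.observe();print({k:np.round(v,3).tolist() for k,v in s.items()})
for n in("top","scene"):
    f=eyes.grab_frame(n);pickle.dump(f,open(n+".pkl","wb"))
    cv2.imwrite(f"pics/{n}0.png",f["frame"][:,:,::-1]);print(n,f["intrinsics"],f["eye"],f["attitude"])
E
```

```text
{'time_s': 0.0, 'joint_pos': [-1.144, 0.469, -0.049, 1.534, 0.024, 1.141, -0.082], 'dq': [-0.0, 0.003, -0.001, -0.001, 0.0, -0.001, 0.0], 'tau': [-0.0, -51.031, -0.047, -23.771, 0.011, 0.007, -0.0], 'tool_pos': [296.873, 605.561, 238.259], 'tool_rot': [-0.0, 0.226, 0.974, -0.001], 'ft_force': [0.527, 0.228, -0.268], 'torque': [0.059, 0.039, -0.011], 'grasp_force': 0.0, 'finger_gap': 85.367}
top [[588.49915092   0.         327.5015632 ]
 [  0.         588.49915092 241.34973696]
 [  0.           0.           1.        ]] [ 330.25927407   16.71775196 1398.0062437 ] [ 0.06436256 -0.69655053  0.71113127 -0.0704779 ]
scene [[482.32900362   0.         315.04486759]
 [  0.         482.32900362 232.38281732]
 [  0.           0.           1.        ]] [932.70777305 561.24491173 732.02372023] [-0.10568251  0.2499107   0.89676811 -0.34954658]
```

View pics/top0.png

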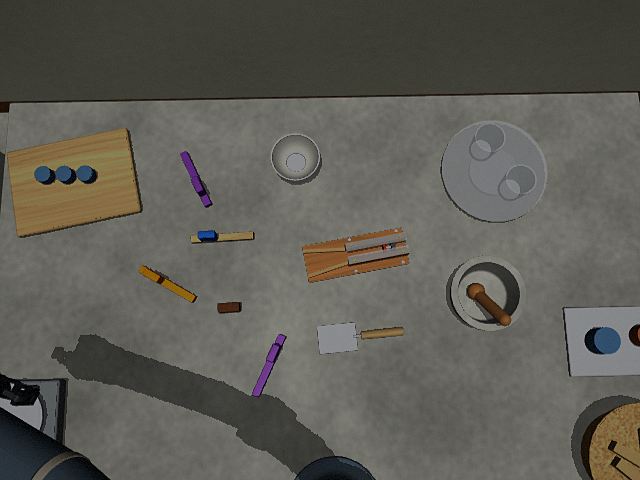

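View pics/scene0.png

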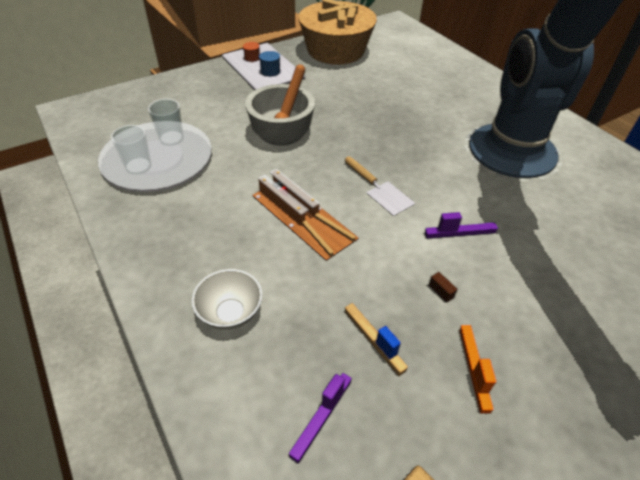

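The top view shows the billet at (229,307), the stick from (192,238) to (254,236) with its blue handle at (207,236), and the channel from (303,262) to (409,247). Its mouth is near (347,252), it feeds to the right, and there is red near (388,246). The scene view agrees.

```bash
cat >h.py <<'E'
import cv2,numpy as np,pickle
from scipy.spatial.transform import Rotation as R
def rot(q): return R.from_quat([q[1],q[2],q[3],q[0]]).as_matrix()
def ray(f,uv,z):
    d=rot(f["attitude"])@np.linalg.inv(f["intrinsics"])@np.array([uv[0],uv[1],1.])
    e=np.array(f["eye"]);return e+d*(z-e[2])/d[2]
def proj(f,p):
    c=f["intrinsics"]@rot(f["attitude"]).T@(np.array(p)-f["eye"]);return c[:2]/c[2]
def blobs(f,lo,hi,roi,amin=15):
    x0,y0,x1,y1=roi;hsv=cv2.cvtColor(f["frame"],cv2.COLOR_RGB2HSV)[y0:y1,x0:x1]
    m=cv2.inRange(hsv,lo,hi);cs,_=cv2.findContours(m,0,cv2.CHAIN_APPROX_NONE)
    o=[]
    for c in cs:
        if cv2.contourArea(c)>=amin:
            o.append(c.reshape(-1,2)+[x0,y0])
    return sorted(o,key=lambda c:-len(c))
def rect(f,c,z):
    "min-area rectangle of contour cast on plane z: centre, size, angle of long side"
    P=np.array([ray(f,p,z)[:2] for p in c],np.float32);r=cv2.minAreaRect(P)
    b=cv2.boxPoints(r);e=max((b[1]-b[0],b[2]-b[1]),key=np.linalg.norm)
    return np.round(r[0],1),np.round(sorted(r[1]),1),round(float(np.arctan2(e[1],e[0])),3)
E
python3 - <<'E'
from h import *
T=pickle.load(open("top.pkl","rb"));S=pickle.load(open("scene.pkl","rb"))
for name,f,lo,hi,roi,z in [("billet",T,(0,60,20),(20,255,130),(205,290,255,325),30),
 ("handle",T,(105,120,40),(125,255,255),(180,215,270,250),58),("bar",T,(10,60,90),(30,255,255),(180,215,270,250),18),
 ("base",T,(5,90,60),(22,255,255),(295,220,420,290),6),
 ("handleS",S,(105,120,40),(125,255,255),(330,290,420,390),58),("barS",S,(10,60,90),(30,255,255),(330,290,420,390),18),("billetS",S,(0,60,0),(20,255,130),(420,265,465,305),30)]:
  for c in blobs(f,lo,hi,roi)[:2]: print(name,rect(f,c,z),len(c),c.mean(0).round(1))
a=cv2.resize(T["frame"][220:290,295:420],None,fx=6,fy=6,interpolation=cv2.INTER_CUBIC)
b=cv2.resize(S["frame"][165:260,250:360],None,fx=6,fy=6,interpolation=cv2.INTER_CUBIC)[:570]
cv2.imwrite("pics/a.png",a[:,:,::-1]);cv2.imwrite("pics/b.png",b[:,:,::-1])
E
```

```text
billet (array([444.9, 236.4]), array([21.8, 48.7]), -1.52) 57 [227.8 306.8]
handle (array([611.1, 284. ]), array([16.6, 37.6]), 1.551) 45 [205.8 234.2]
bar (array([615. , 223.8]), array([16.9, 84.1]), -1.527) 80 [235.  235.8]
bar (array([611.4, 317.4]), array([17. , 21.5]), -1.477) 28 [194.5 238.5]
base (array([566. , -63.8]), array([ 89.8, 244.8]), -1.402) 468 [359.  252.7]
base (array([ 589.9, -171.7]), array([11.2, 23.4]), -1.465) 26 [399.5 243.7]
handleS (array([621.8, 291.7]), array([31.8, 48.7]), -1.559) 69 [387.7 341.7]
barS (array([617.4, 221.9]), array([20.7, 83.6]), -1.528) 83 [361.9 321.3]
barS (array([613.7, 318.9]), array([22.8, 31.4]), 1.505) 49 [398.4 364.9]
billetS (array([455.5, 241.7]), array([38.5, 57.6]), -1.508) 69 [442.4 286.4]
```

View pics/a.png

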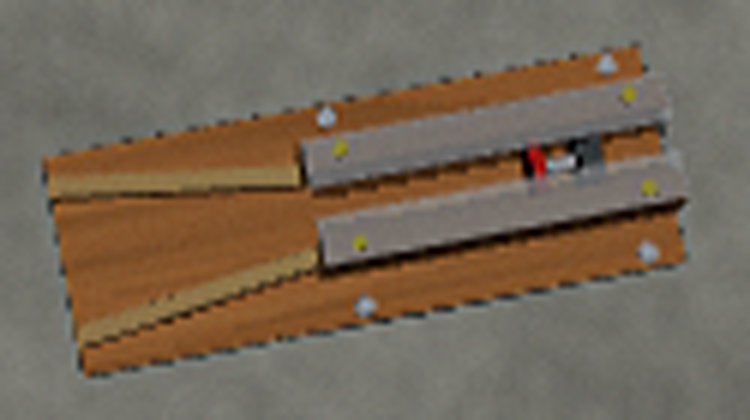

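View pics/b.png

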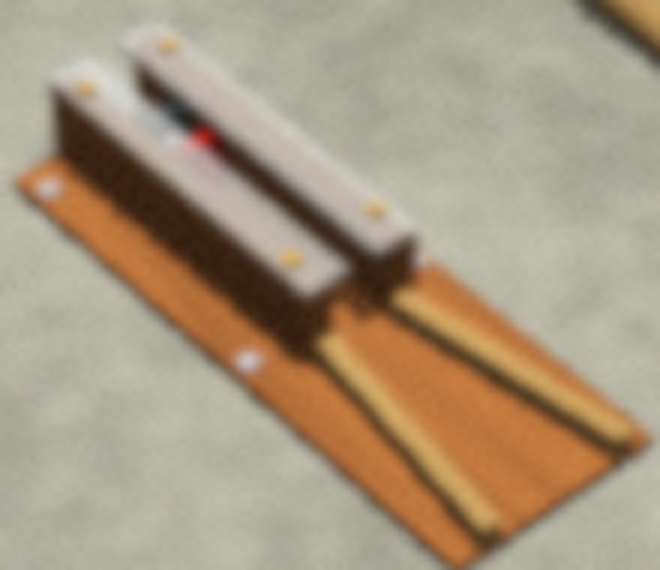

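The crops show the infeed on the left, with the mouth at about (50–53, 20–42 px in crop/6), and the plate's red face at crop a (530,162), which is full-image (383,247). The base rectangle measures 89.8 x 244.8, matching the stated 90 x 245, and the billet and bar sizes also match. I'll go to the billet first.

```bash
cat >>h.py <<'E'
TH=-1.402; D=np.array([np.cos(TH),np.sin(TH)]); N=np.array([-D[1],D[0]])
O=np.array([566.,-63.8])-22.5*D
def fe(x,y=0): return O+x*D+y*N
def infe(p): d=np.array(p[:2])-O; return np.round([d@D,d@N],1)
def go(x,y,z,ang=None):
    from cell import status
    s=status.observe();M=rot(s["tool_rot"]);p=np.array(s["tool_pos"])
    if ang is None: w=np.zeros(3)
    else:
        c=np.array([np.cos(ang),np.sin(ang),0]);c*=np.sign(c@M[:,1]) or 1
        z_=np.array([0,0,-1.]);G=np.column_stack([np.cross(c,z_),c,z_])
        w=R.from_matrix(M.T@G).as_rotvec()
    d=M.T@(np.array([x,y,z])-p)
    print("t",round(s["time_s"],2),"pos",p.round(1),"F",np.round(s["ft_force"],1),"gap",round(s["finger_gap"],1),"grip",round(s["grasp_force"],1))
    print("shift m",(d/1000).round(4).tolist(),"turn",w.round(3).tolist(),"rows",round(np.linalg.norm(d)/41.7,1),round(np.linalg.norm(w)/.125,1))
E
python3 - <<'E'
from h import *
T=pickle.load(open("top.pkl","rb"));print("mouth",O,"plate",infe(ray(T,(382.8,247),33)))
go(445,236.5,110,0.05)
E
```

```text
mouth [562.22009214 -41.6197769 ] plate [87.9  0.9]
t 0.1 pos [296.9 605.6 238.4] F [ 0.2  0.  -0.5] gap 85.7 grip 0.0
shift m [-0.2955, -0.2661, 0.1289] turn [-0.002, 0.001, 1.065] rows 10.0 8.5
```

Units first: shifts go in shares of 0.3 m and turns go in shares of 4 rad. So -0.2955 m / 0.3 = -0.985, -0.2661 m / 0.3 = -0.887, 1.065 rad / 4 = 0.2663.

>>> carry_out(series=[[[-0.985, -0.887, 0.4297, -0.0005, 0.0003, 0.2663], [-0.985, -0.887, 0.4297, -0.0005, 0.0003, 0.2663], [-0.985, -0.887, 0.4297, -0.0005, 0.0003, 0.2663], [-0.985, -0.887, 0.4297, -0.0005, 0.0003, 0.2663], [-0.985, -0.887, 0.4297, -0.0005, 0.0003, 0.2663], [-0.985, -0.887, 0.4297, -0.0005, 0.0003, 0.2663], [-0.985, -0.887, 0.4297, -0.0005, 0.0003, 0.2663], [-0.985, -0.887, 0.4297, -0.0005, 0.0003, 0.2663], [-0.985, -0.887, 0.4297, -0.0005, 0.0003, 0.2663], [-0.985, -0.887, 0.4297, -0.0005, 0.0003, 0.2663], [-0.985, -0.887, 0.4297, -0.0005, 0.0003, 0.2663], [-0.985, -0.887, 0.4297, -0.0005, 0.0003, 0.2663]]], fingers=-1)

```text
time_s: 1.1
tool_pos: [445.6, 233.8, 109.5]
tool_rot: [-0.0, 0.691, 0.722, -0.0]
ft_force: [-0.7, 1.3, -0.1]
finger_gap: 85.0
grasp_force: 0.0
```

```bash
python3 -c "
from h import *
go(445,236.5,20,0.05)"
```

```text
t 1.1 pos [445.6 233.8 109.5] F [-0.7  1.3 -0.1] gap 85.0 grip 0.0
shift m [0.0027, -0.0005, 0.0895] turn [-0.001, 0.0, -0.006] rows 2.1 0.0
```

In the tool's units: 0.0895 m / 0.3 = 0.2983, 0.001 m / 0.3 = 0.0033.

>>> carry_out(series=[[[0.0033, -0.0017, 0.1, 0, 0, 0], [0.0067, -0.0017, 0.2, 0, 0, 0], [0.0067, -0.0017, 0.2983, 0, 0, 0], [0.0067, -0.0017, 0.2983, 0, 0, 0], [0.0067, -0.0017, 0.2983, 0, 0, 0]]])

```text
time_s: 1.52
tool_pos: [443.6, 240.1, 20.2]
tool_rot: [-0.001, 0.689, 0.725, -0.0]
ft_force: [-0.3, 0.7, 1.0]
finger_gap: 85.5
grasp_force: 0.0
```

>>> carry_out(series=[[[0, 0, 0, 0, 0, 0], [0, 0, 0, 0, 0, 0], [0, 0, 0, 0, 0, 0], [0, 0, 0, 0, 0, 0], [0, 0, 0, 0, 0, 0], [0, 0, 0, 0, 0, 0], [0, 0, 0, 0, 0, 0], [0, 0, 0, 0, 0, 0]]], fingers=1, squeeze=25)

```text
time_s: 2.18
tool_pos: [445.3, 239.6, 21.9]
tool_rot: [-0.0, 0.689, 0.725, 0.002]
ft_force: [-1.3, -0.6, 7.5]
finger_gap: 21.0
grasp_force: 25.5
```

In the tool's units: -0.08 m / 0.3 = -0.2667, -0.05 m / 0.3 = -0.1667.

>>> carry_out(series=[[[0, 0, -0.0667, 0, 0, 0], [0, 0, -0.1667, 0, 0, 0], [0, 0, -0.2667, 0, 0, 0], [0, 0, -0.2667, 0, 0, 0], [0, 0, -0.2667, 0, 0, 0]]])

```text
time_s: 2.6
tool_pos: [445.6, 239.8, 102.4]
tool_rot: [0.0, 0.689, 0.725, 0.003]
ft_force: [1.1, 0.5, -0.2]
finger_gap: 21.2
grasp_force: 24.6
```

```bash
python3 -c "
from h import *
p=fe(-58);print(p);go(*p,100,TH+np.pi/2)"
```

```text
[552.47632966  15.5559093 ]
t 2.6 pos [445.6 239.8 102.4] F [ 1.1  0.5 -0.2] gap 21.2 grip 24.6
shift m [-0.2293, 0.0955, 0.0019] turn [0.005, -0.004, -0.119] rows 6.0 1.0
```

In the tool's units: -0.2293 m / 0.3 = -0.7643, 0.0955 m / 0.3 = 0.3183, -0.119 rad / 4 = -0.0298.

>>> carry_out(series=[[[-0.0833, 0.0333, 0, 0, 0, -0.005], [-0.19, 0.08, 0, 0, 0, -0.01], [-0.3, 0.1267, 0, 0, 0, -0.015], [-0.4167, 0.1733, 0, 0, 0, -0.02], [-0.5333, 0.2233, 0, 0, 0, -0.025], [-0.6333, 0.2667, 0, 0, 0, -0.0298], [-0.7167, 0.3, 0.0067, 0, 0, -0.0298], [-0.7643, 0.3183, 0.0067, 0, 0, -0.0298], [-0.7643, 0.3183, 0.0067, 0, 0, -0.0298], [-0.7643, 0.3183, 0.0067, 0, 0, -0.0298], [-0.7643, 0.3183, 0.0067, 0, 0, -0.0298]]])

```text
time_s: 3.52
tool_pos: [550.4, 16.2, 97.5]
tool_rot: [-0.001, 0.644, 0.765, 0.0]
ft_force: [-0.6, 0.4, -0.2]
finger_gap: 21.4
grasp_force: 24.6
```

```bash
python3 -c "
from h import *
from cell import eyes
f=eyes.grab_frame('top');cv2.imwrite('pics/c.png',cv2.resize(f['frame'][200:300,250:420],None,fx=4,fy=4)[:,:,::-1])
p=fe(-58);go(*p,29,TH+np.pi/2)"
```

```text
t 3.57 pos [550.5  16.7  97.7] F [ 0.5  0.1 -0.7] gap 21.7 grip 24.6
shift m [-0.0016, 0.0018, 0.0687] turn [-0.001, -0.003, 0.003] rows 1.6 0.0
```

>>> carry_out(series=[[[-0.0053, 0.006, 0.0667, 0, 0, 0], [-0.0053, 0.006, 0.1333, 0, 0, 0], [-0.0053, 0.006, 0.1833, 0, 0, 0], [-0.0053, 0.006, 0.21, 0, 0, 0], [-0.0053, 0.006, 0.2233, 0, 0, 0], [-0.0053, 0.006, 0.23, 0, 0, 0], [-0.0053, 0.006, 0.23, 0, 0, 0], [-0.0053, 0.006, 0.23, 0, 0, 0]]])

```text
time_s: 4.23
tool_pos: [554.2, 14.0, 30.3]
tool_rot: [0.0, 0.645, 0.764, 0.002]
ft_force: [-0.3, 0.2, -0.4]
finger_gap: 21.4
grasp_force: 24.6
```

```bash
python3 -c "
from h import *
p=fe(-58);go(*p,28,TH+np.pi/2)"
```

```text
t 4.23 pos [554.2  14.   30.3] F [-0.3  0.2 -0.4] gap 21.4 grip 24.6
shift m [0.0018, -0.0015, 0.0023] turn [0.003, -0.002, 0.001] rows 0.1 0.0
```

In the tool's units: 0.002 m / 0.3 = 0.0067, -0.0015 m / 0.3 = -0.005.

>>> carry_out(series=[[[0, -0.0033, 0.0033, 0, 0, 0], [0, -0.005, 0.0067, 0, 0, 0], [0, -0.005, 0.0067, 0, 0, 0], [0, -0.005, 0.0067, 0, 0, 0]]])

```text
time_s: 4.57
tool_pos: [552.2, 13.4, 27.9]
tool_rot: [-0.0, 0.645, 0.764, 0.001]
ft_force: [-1.1, 0.6, 1.7]
finger_gap: 21.5
grasp_force: 24.8
```

>>> carry_out(series=[[[0, 0, 0, 0, 0, 0], [0, 0, 0, 0, 0, 0], [0, 0, 0, 0, 0, 0], [0, 0, 0, 0, 0, 0], [0, 0, 0, 0, 0, 0], [0, 0, 0, 0, 0, 0]]], fingers=-1)

```text
time_s: 5.07
tool_pos: [552.2, 13.5, 27.6]
tool_rot: [-0.0, 0.645, 0.764, 0.001]
ft_force: [0.5, -0.1, -0.2]
finger_gap: 85.5
grasp_force: 0.0
```

In the tool's units: -0.11 m / 0.3 = -0.3667, -0.08 m / 0.3 = -0.2667.

>>> carry_out(series=[[[0, 0, -0.0667, 0, 0, 0], [0, 0, -0.1667, 0, 0, 0], [0, 0, -0.2667, 0, 0, 0], [0, 0, -0.3667, 0, 0, 0], [0, 0, -0.3667, 0, 0, 0]]])

```text
time_s: 5.48
tool_pos: [555.9, 13.2, 143.3]
tool_rot: [0.004, 0.645, 0.764, 0.005]
ft_force: [1.1, 0.1, 0.4]
finger_gap: 85.1
grasp_force: 0.0
```

```bash
python3 -c "
from h import *
go(613,284.5,120,0.038)"
```

```text
t 5.48 pos [555.9  13.2 143.3] F [1.1 0.1 0.4] gap 85.1 grip 0.0
shift m [0.2579, 0.1015, 0.0249] turn [0.012, -0.002, 0.131] rows 6.7 1.0
```

In the tool's units: 0.258 m / 0.3 = 0.86, 0.1015 m / 0.3 = 0.3383, 0.131 rad / 4 = 0.0328.

>>> carry_out(series=[[[0.1167, 0.0467, 0, 0, 0, 0.0125], [0.2333, 0.0933, 0.0167, 0, 0, 0.025], [0.35, 0.14, 0.0333, 0, 0, 0.0328], [0.4667, 0.1867, 0.05, 0, 0, 0.0328], [0.5833, 0.2333, 0.0667, 0, 0, 0.0328], [0.7, 0.2767, 0.0833, 0, 0, 0.0328], [0.8, 0.3167, 0.0833, 0, 0, 0.0328], [0.86, 0.3383, 0.0833, 0, 0, 0.0328], [0.86, 0.3383, 0.0833, 0, 0, 0.0328], [0.86, 0.3383, 0.0833, 0, 0, 0.0328], [0.86, 0.3383, 0.0833, 0, 0, 0.0328]]])

```text
time_s: 6.4
tool_pos: [608.6, 283.1, 112.7]
tool_rot: [-0.0, 0.694, 0.72, 0.0]
ft_force: [-0.5, -0.9, 0.2]
finger_gap: 85.5
grasp_force: 0.0
```

```bash
python3 - <<'E'
from h import *
from cell import eyes
f=eyes.grab_frame('top')
for c in blobs(f,(0,60,20),(20,255,85),(300,235,350,275))[:2]:
  a=rect(f,c,36);print("billet",a,infe(a[0]),a[2]-TH)
cv2.imwrite('pics/d.png',cv2.resize(f['frame'][200:300,250:420],None,fx=4,fy=4)[:,:,::-1])
go(613,284.5,36,0.038)
E
```

```text
billet (array([551.8,   9.8]), array([27.9, 51.5]), -1.392) [-52.4  -1.6] 0.010000000000000009
t 6.45 pos [608.8 282.5 112.9] F [-0.4  0.4 -0.1] gap 85.3 grip 0.0
shift m [0.0018, 0.0042, 0.0769] turn [0.001, -0.0, -0.002] rows 1.8 0.0
```

View pics/d.png

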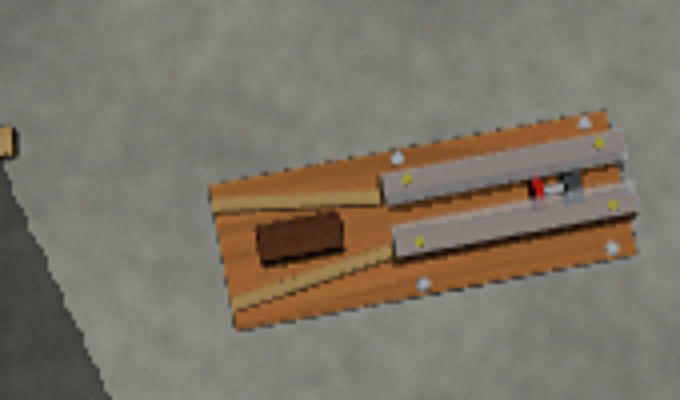

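The billet stands straight in the infeed, with its centre at about feeder x=-52, y=-2. Next I grip the stick.

>>> carry_out(series=[[[0.0033, 0.01, 0.1, 0, 0, 0], [0.006, 0.014, 0.2, 0, 0, 0], [0.006, 0.014, 0.2563, 0, 0, 0], [0.006, 0.014, 0.2563, 0, 0, 0], [0.006, 0.014, 0.2563, 0, 0, 0]]])

```text
time_s: 6.87
tool_pos: [612.8, 284.8, 35.8]
tool_rot: [-0.0, 0.694, 0.72, 0.0]
ft_force: [-0.3, 0.0, 0.1]
finger_gap: 85.4
grasp_force: 0.0
```

>>> carry_out(series=[[[0, 0, 0, 0, 0, 0], [0, 0, 0, 0, 0, 0], [0, 0, 0, 0, 0, 0], [0, 0, 0, 0, 0, 0], [0, 0, 0, 0, 0, 0], [0, 0, 0, 0, 0, 0], [0, 0, 0, 0, 0, 0], [0, 0, 0, 0, 0, 0]]], fingers=1, squeeze=70)

```text
time_s: 7.53
tool_pos: [613.4, 287.1, 37.0]
tool_rot: [-0.0, 0.693, 0.72, 0.002]
ft_force: [-0.5, 0.5, 3.4]
finger_gap: 16.9
grasp_force: 68.8
```

In the tool's units: -0.06 m / 0.3 = -0.2, -0.04 m / 0.3 = -0.1333.

>>> carry_out(series=[[[0, 0, -0.0667, 0, 0, 0], [0, 0, -0.1333, 0, 0, 0], [0, 0, -0.2, 0, 0, 0], [0, 0, -0.2, 0, 0, 0], [0, 0, -0.2, 0, 0, 0]]])

```text
time_s: 7.95
tool_pos: [613.3, 286.9, 97.0]
tool_rot: [-0.0, 0.694, 0.72, 0.002]
ft_force: [0.3, 0.2, -0.8]
finger_gap: 17.0
grasp_force: 68.4
```

```bash
python3 - <<'E'
from h import *
p=fe(-205);print(p);go(*p,90,TH+np.pi/2)
E
```

```text
[527.78093165 160.46670019]
t 7.95 pos [613.3 286.9  97. ] F [ 0.3  0.2 -0.8] gap 17.0 grip 68.4
shift m [-0.1231, -0.0903, 0.0064] turn [0.003, -0.003, -0.131] rows 3.7 1.0
```

In the tool's units: -0.1231 m / 0.3 = -0.4103, -0.0903 m / 0.3 = -0.301, -0.131 rad / 4 = -0.0328.

>>> carry_out(series=[[[-0.0667, -0.05, 0, 0, 0, -0.0075], [-0.15, -0.11, 0, 0, 0, -0.015], [-0.2333, -0.17, 0.01, 0, 0, -0.0225], [-0.3167, -0.2333, 0.02, 0, 0, -0.03], [-0.3833, -0.28, 0.02, 0, 0, -0.0328], [-0.4103, -0.301, 0.02, 0, 0, -0.0328], [-0.4103, -0.301, 0.02, 0, 0, -0.0328], [-0.4103, -0.301, 0.02, 0, 0, -0.0328], [-0.4103, -0.301, 0.02, 0, 0, -0.0328]]])

```text
time_s: 8.7
tool_pos: [528.3, 162.2, 89.9]
tool_rot: [-0.0, 0.644, 0.765, 0.002]
ft_force: [0.3, 0.4, -1.2]
finger_gap: 17.2
grasp_force: 68.5
```

```bash
python3 - <<'E'
from h import *
from cell import eyes,status
f=eyes.grab_frame('top');g=eyes.grab_frame('scene');p=status.observe()["tool_pos"];print(p.round(1) if hasattr(p,'round') else p, infe(p))
zt=p[2]-36.5+18
for c in blobs(f,(10,60,90),(30,255,255),(230,190,305,290))[:2]:
  a=rect(f,c,zt);P=np.array([ray(f,q,zt) for q in c]);q=np.array([infe(x) for x in P])
  print("bar",a,a[2]-TH,"tip x",q[:,0].max(),"y near tip",q[q[:,0]>q[:,0].max()-10][:,1].min(),q[q[:,0]>q[:,0].max()-10][:,1].max(), "x min",q[:,0].min())
  lo=q[:,0].min();hi=q[:,0].max()
  for x in np.arange(lo+10,hi-5,15):
    s=q[abs(q[:,0]-x)<8][:,1];print(round(x),s.min(),s.max())
cv2.imwrite('pics/e.png',cv2.resize(f['frame'][180:300,230:370],None,fx=4,fy=4)[:,:,::-1])
u=proj(g,[*fe(-130),50]).astype(int);y0,x0=max(u[1]-70,0),max(u[0]-90,0)
cv2.imwrite('pics/f.png',cv2.resize(g['frame'][y0:y0+140,x0:x0+180],None,fx=4,fy=4)[:,:,::-1])
p=fe(-192);go(*p,44,TH+np.pi/2)
E
```

```text
[528.2 162.1  89.8] [-206.6    0.7]
bar (array([538.7,  96.1]), array([20.2, 85.4]), -1.342) 0.05999999999999983 tip x -97.7 y near tip -7.8 12.6 x min -182.1
-172 -5.5 8.1
-157 -3.5 7.4
-142 -0.1 8.1
-127 -8.1 8.2
-112 -8.0 8.8
t 8.8 pos [528.2 162.1  89.8] F [-0.1 -0.1 -1.2] gap 17.0 grip 68.5
shift m [-0.0147, -0.0009, 0.0458] turn [0.002, -0.002, 0.002] rows 1.2 0.0
```

View pics/f.png

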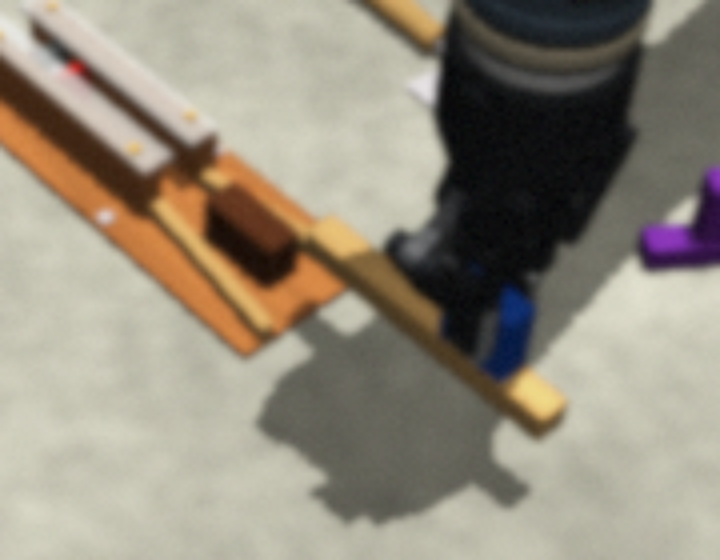

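The scene crop shows the stick level in the gripper, in line with the channel, with its tip just short of the billet. I measured the tip at about TCP + 108 mm. Next I lower it behind the billet.

In the tool's units: 0.044 m / 0.3 = 0.1467, 0.041 m / 0.3 = 0.1367, 0.002 rad / 4 = 0.0005.

>>> carry_out(series=[[[-0.0233, -0.003, 0.04, 0, 0, 0], [-0.049, -0.003, 0.0833, 0, 0, 0.0005], [-0.049, -0.003, 0.1167, 0, 0, 0.0005], [-0.049, -0.003, 0.1367, 0, 0, 0.0005], [-0.049, -0.003, 0.1467, 0, 0, 0.0005], [-0.049, -0.003, 0.1467, 0, 0, 0.0005], [-0.049, -0.003, 0.1467, 0, 0, 0.0005]]])

```text
time_s: 9.38
tool_pos: [529.2, 146.4, 46.0]
tool_rot: [-0.0, 0.645, 0.764, 0.001]
ft_force: [-0.1, 0.3, -0.9]
finger_gap: 16.9
grasp_force: 68.5
```

```bash
python3 - <<'E'
from h import *
from cell import status
p=status.observe()["tool_pos"];print(infe(p))
p=fe(-192);go(*p,44.5,TH+np.pi/2)
p=fe(-100);go(*p,44.5,TH+np.pi/2)
E
```

```text
[-190.9   -1. ]
t 9.38 pos [529.2 146.4  46. ] F [-0.1  0.3 -0.9] gap 16.9 grip 68.5
shift m [0.0011, 0.0009, 0.0015] turn [0.002, -0.002, -0.001] rows 0.0 0.0
t 9.38 pos [529.2 146.4  46. ] F [-0.1  0.3 -0.9] gap 16.9 grip 68.5
shift m [-0.0909, 0.001, 0.0013] turn [0.002, -0.002, -0.001] rows 2.2 0.0
```

In the tool's units: -0.048 m / 0.3 = -0.16, 0.0015 m / 0.3 = 0.005.

>>> carry_out(series=[[[-0.0133, 0.0033, 0.0033, 0, 0, 0], [-0.0267, 0.0033, 0.005, 0, 0, 0], [-0.04, 0.0033, 0.005, 0, 0, 0], [-0.0533, 0.0033, 0.005, 0, 0, 0], [-0.0667, 0.0033, 0.005, 0, 0, 0], [-0.08, 0.0033, 0.005, 0, 0, 0], [-0.0933, 0.0033, 0.005, 0, 0, 0], [-0.1067, 0.0033, 0.005, 0, 0, 0], [-0.12, 0.0033, 0.005, 0, 0, 0], [-0.1333, 0.0033, 0.005, 0, 0, 0], [-0.1467, 0.0033, 0.005, 0, 0, 0], [-0.16, 0.0033, 0.005, 0, 0, 0]]])

```text
time_s: 10.38
tool_pos: [538.0, 98.2, 44.3]
tool_rot: [-0.0, 0.646, 0.764, 0.001]
ft_force: [0.6, 0.2, -0.9]
finger_gap: 16.9
grasp_force: 68.5
```

```bash
python3 - <<'E'
from h import *
from cell import status
s=status.observe();p=s["tool_pos"];F=np.array(s["ft_force"])[:2];print(infe(p),"F feed/lat",(F@D).round(2),(F@N).round(2))
p=fe(-100);go(*p,44.5,TH+np.pi/2)
E
```

```text
[-141.9   -0.4] F feed/lat -0.13 0.64
t 10.38 pos [538.   98.2  44.3] F [ 0.6  0.2 -0.9] gap 16.9 grip 68.5
shift m [-0.0419, 0.0004, -0.0002] turn [0.001, -0.002, -0.002] rows 1.0 0.0
```

In the tool's units: -0.042 m / 0.3 = -0.14, -0.0385 m / 0.3 = -0.1283.

>>> carry_out(series=[[[-0.0117, 0, 0, 0, 0, 0], [-0.0233, 0, 0, 0, 0, 0], [-0.035, 0, 0, 0, 0, 0], [-0.0467, 0, 0, 0, 0, 0], [-0.0583, 0, 0, 0, 0, 0], [-0.07, 0, 0, 0, 0, 0], [-0.0817, 0, 0, 0, 0, 0], [-0.0933, 0, 0, 0, 0, 0], [-0.105, 0, 0, 0, 0, 0], [-0.1167, 0, 0, 0, 0, 0], [-0.1283, 0, 0, 0, 0, 0], [-0.14, 0, 0, 0, 0, 0]]])

```text
time_s: 11.38
tool_pos: [544.9, 56.7, 44.2]
tool_rot: [-0.0, 0.646, 0.764, 0.001]
ft_force: [0.1, 0.7, -1.3]
finger_gap: 16.9
grasp_force: 68.5
```

```bash
cat >chk.py <<'E'
from h import *
from cell import status,eyes
import sys
f=eyes.grab_frame('top')
s=status.observe();p=s["tool_pos"];F=np.array(s["ft_force"])[:2];print(s["time_s"],infe(p),"z",round(p[2],1),"F feed/lat",(F@D).round(2),(F@N).round(2))
h=cv2.cvtColor(f["frame"],cv2.COLOR_RGB2HSV);m=cv2.inRange(h,(0,150,90),(6,255,255))|cv2.inRange(h,(172,150,90),(180,255,255));m[:,:345]=0;m[:,410:]=0;m[:225]=0;m[265:]=0
y,x=np.nonzero(m)
if len(x):
  w=f["frame"][y,x].astype(float);w=w[:,0]-w[:,1];print("red",len(x),x.min(),x.max(),(x*w).sum()/w.sum(),(y*w).sum()/w.sum(),"feeder",infe(ray(f,((x*w).sum()/w.sum(),(y*w).sum()/w.sum()),33)))
if len(sys.argv)>1: cv2.imwrite(sys.argv[1],cv2.resize(f["frame"][215:285,280:420],None,fx=5,fy=5)[:,:,::-1])
E
python3 chk.py pics/g.png
```

```text
11.4333 [-98.9  -0.6] z 44.3 F feed/lat 1.15 0.7
red 10 383 385 384.1830559757943 246.339636913767 feeder [91.5  1.8]
```

View pics/g.png

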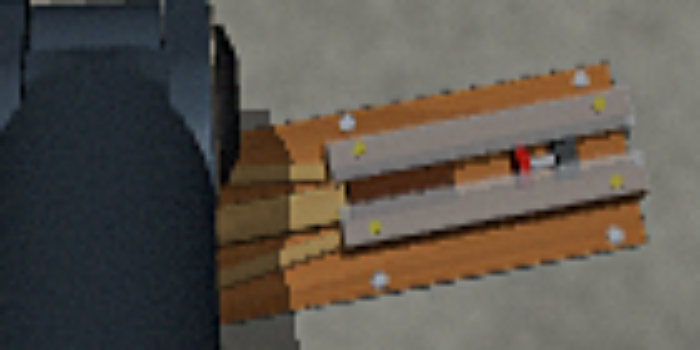

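The billet is in the tunnel with its front at crop (455,175), and the red face is at (517,160), so the gap is about 28 mm. I'll approach slowly.

In the tool's units: -0.023 m / 0.3 = -0.0767, -0.0215 m / 0.3 = -0.0717.

>>> carry_out(series=[[[-0.0067, 0, 0, 0, 0, 0], [-0.0133, 0, 0, 0, 0, 0], [-0.02, 0, 0, 0, 0, 0], [-0.0267, 0, 0, 0, 0, 0], [-0.0333, 0, 0, 0, 0, 0], [-0.04, 0, 0, 0, 0, 0], [-0.0467, 0, 0, 0, 0, 0], [-0.0533, 0, 0, 0, 0, 0], [-0.06, 0, 0, 0, 0, 0], [-0.0667, 0, 0, 0, 0, 0], [-0.0717, 0, 0, 0, 0, 0], [-0.0767, 0, 0, 0, 0, 0]]])

```text
time_s: 12.43
tool_pos: [548.8, 34.3, 44.2]
tool_rot: [-0.0, 0.646, 0.764, 0.001]
ft_force: [-1.0, -0.2, -0.2]
finger_gap: 17.1
grasp_force: 68.5
```

```bash
python3 chk.py
```

```text
12.4833 [-76.7  -0.5] z 44.2 F feed/lat 0.04 -0.52
red 10 383 385 384.1834094368341 246.3531202435312 feeder [91.5  1.8]
```

In the tool's units: -0.004 m / 0.3 = -0.0133, -0.0034 m / 0.3 = -0.0113.

>>> carry_out(series=[[[-0.0023, 0, 0, 0, 0, 0], [-0.0047, 0, 0, 0, 0, 0], [-0.0067, 0, 0, 0, 0, 0], [-0.009, 0, 0, 0, 0, 0], [-0.0113, 0, 0, 0, 0, 0], [-0.0133, 0, 0, 0, 0, 0]]])

```text
time_s: 12.98
tool_pos: [549.4, 30.5, 44.2]
tool_rot: [-0.0, 0.646, 0.764, 0.001]
ft_force: [0.5, 0.7, -0.8]
finger_gap: 16.8
grasp_force: 68.5
```

>>> carry_out(series=[[[-0.0017, 0, 0, 0, 0, 0], [-0.0033, 0, 0, 0, 0, 0], [-0.005, 0, 0, 0, 0, 0], [-0.0067, 0, 0, 0, 0, 0]]])

```text
time_s: 13.32
tool_pos: [549.7, 28.5, 44.2]
tool_rot: [-0.0, 0.646, 0.764, 0.001]
ft_force: [0.3, 0.6, -0.6]
finger_gap: 16.6
grasp_force: 68.5
```

```bash
python3 chk.py
```

```text
13.3667 [-71.1  -0.5] z 44.2 F feed/lat -0.46 0.9
red 10 383 385 384.17894736842106 246.34436090225563 feeder [91.5  1.8]
```

In the tool's units: -0.002 m / 0.3 = -0.0067, -0.001 m / 0.3 = -0.0033.

>>> carry_out(series=[[[-0.0017, 0, 0, 0, 0, 0], [-0.0033, 0, 0, 0, 0, 0], [-0.005, 0, 0, 0, 0, 0], [-0.0067, 0, 0, 0, 0, 0]]])

```text
time_s: 13.7
tool_pos: [550.1, 26.5, 44.2]
tool_rot: [-0.0, 0.646, 0.764, 0.001]
ft_force: [0.3, -1.0, -1.2]
finger_gap: 16.6
grasp_force: 68.5
```

In the tool's units: -0.0015 m / 0.3 = -0.005, -0.001 m / 0.3 = -0.0033.

>>> carry_out(series=[[[-0.0017, 0, 0, 0, 0, 0], [-0.0033, 0, 0, 0, 0, 0], [-0.005, 0, 0, 0, 0, 0]]])

```text
time_s: 13.95
tool_pos: [550.1, 26.3, 44.3]
tool_rot: [-0.001, 0.645, 0.764, 0.001]
ft_force: [-0.9, 4.0, 0.4]
finger_gap: 16.9
grasp_force: 68.7
```

```bash
python3 chk.py
```

```text
14.0 [-69.   -0.5] z 44.3 F feed/lat -3.59 0.04
red 10 383 385 384.19083969465646 246.3404580152672 feeder [91.5  1.8]
```

Contact is at TCP feeder x of about -69, where the force builds with no motion. I'll load it gently.

In the tool's units: -0.002 m / 0.3 = -0.0067, -0.001 m / 0.3 = -0.0033.

>>> carry_out(series=[[[-0.0017, 0, 0, 0, 0, 0], [-0.0033, 0, 0, 0, 0, 0], [-0.005, 0, 0, 0, 0, 0], [-0.0067, 0, 0, 0, 0, 0]]])

```text
time_s: 14.33
tool_pos: [550.1, 26.2, 44.4]
tool_rot: [-0.002, 0.645, 0.764, 0.002]
ft_force: [-3.3, 8.4, 4.0]
finger_gap: 17.0
grasp_force: 69.0
```

```bash
python3 chk.py
```

```text
14.3833 [-68.9  -0.5] z 44.4 F feed/lat -7.51 -1.35
red 10 383 385 384.1995430312262 246.34272658035033 feeder [91.5  1.8]
```

In the tool's units: -0.001 m / 0.3 = -0.0033, -0.0005 m / 0.3 = -0.0017.

>>> carry_out(series=[[[-0.0017, 0, -0.0017, 0, 0, 0], [-0.0033, 0, -0.0033, 0, 0, 0], [-0.0033, 0, -0.0033, 0, 0, 0]]])

```text
time_s: 14.63
tool_pos: [550.1, 25.4, 45.1]
tool_rot: [-0.002, 0.645, 0.764, 0.002]
ft_force: [-2.0, 8.4, 0.4]
finger_gap: 17.0
grasp_force: 68.5
```

```bash
python3 chk.py
```

```text
14.6833 [-68.1  -0.7] z 45.0 F feed/lat -7.61 -0.75
red 9 383 385 384.3790584415584 246.35957792207793 feeder [91.9  1.7]
```

The plate is sliding at about 8 N, roughly 0.8 mm so far. I'll push on about 3 mm.

In the tool's units: -0.002 m / 0.3 = -0.0067, -0.0015 m / 0.3 = -0.005.

>>> carry_out(series=[[[-0.0017, 0, 0, 0, 0, 0], [-0.0033, 0, 0, 0, 0, 0], [-0.005, 0, 0, 0, 0, 0], [-0.0067, 0, 0, 0, 0, 0], [-0.0067, 0, 0, 0, 0, 0]]])

```text
time_s: 15.1
tool_pos: [550.4, 23.3, 44.9]
tool_rot: [-0.002, 0.645, 0.764, 0.002]
ft_force: [-1.9, 8.2, 1.4]
finger_gap: 16.7
grasp_force: 68.5
```

```bash
python3 chk.py
```

```text
15.15 [-66.   -0.7] z 44.9 F feed/lat -8.15 -0.11
red 10 384 386 385.29842931937173 246.18324607329842 feeder [94.1  1.7]
```

>>> carry_out(series=[[[-0.0017, 0, 0, 0, 0, 0], [-0.0033, 0, 0, 0, 0, 0], [-0.0043, 0, 0, 0, 0, 0], [-0.0043, 0, 0, 0, 0, 0], [-0.0043, 0, 0, 0, 0, 0]]])

```text
time_s: 15.57
tool_pos: [550.7, 22.1, 45.0]
tool_rot: [-0.002, 0.645, 0.764, 0.002]
ft_force: [-1.9, 7.7, 1.1]
finger_gap: 17.2
grasp_force: 68.5
```

```bash
python3 chk.py
```

```text
15.6167 [-64.7  -0.7] z 44.9 F feed/lat -7.42 -1.15
red 12 385 387 385.8705882352941 246.17854671280276 feeder [95.5  1.4]
```

The plate is about 4 mm back by both feel and sight. I'll draw the stick straight out.

In the tool's units: 0.09 m / 0.3 = 0.3, 0.084 m / 0.3 = 0.28.

>>> carry_out(series=[[[0.01, 0, 0, 0, 0, 0], [0.0267, 0, 0, 0, 0, 0], [0.0533, 0, 0, 0, 0, 0], [0.0867, 0, 0, 0, 0, 0], [0.12, 0, 0, 0, 0, 0], [0.1533, 0, 0, 0, 0, 0], [0.1867, 0, 0, 0, 0, 0], [0.22, 0, 0, 0, 0, 0], [0.2533, 0, 0, 0, 0, 0], [0.28, 0, 0, 0, 0, 0], [0.3, 0, 0, 0, 0, 0], [0.3, 0, 0, 0, 0, 0]]])

```text
time_s: 16.62
tool_pos: [536.1, 109.6, 45.3]
tool_rot: [-0.001, 0.645, 0.764, 0.001]
ft_force: [0.5, -0.3, -0.1]
finger_gap: 17.1
grasp_force: 68.4
```

```bash
python3 chk.py; python3 -c "
from h import *
p=fe(-215);go(*p,90,TH+np.pi/2)"
```

```text
16.6667 [-152.2   -0.4] z 45.3 F feed/lat 0.06 0.12
red 12 385 387 385.87158469945354 246.172131147541 feeder [95.5  1.4]
t 16.67 pos [536.3 108.4  45.3] F [ 0.1 -0.  -0.8] gap 16.9 grip 68.4
shift m [0.0629, 0.0004, -0.0446] turn [0.001, -0.002, -0.0] rows 1.8 0.0
```

Tip is now out of the tunnel (x of about -44), so I can lift while retreating.

In the tool's units: 0.063 m / 0.3 = 0.21, -0.0446 m / 0.3 = -0.1487.

>>> carry_out(series=[[[0.0333, 0, -0.0167, 0, 0, 0], [0.0733, 0, -0.05, 0, 0, 0], [0.1167, 0, -0.0833, 0, 0, 0], [0.16, 0, -0.1167, 0, 0, 0], [0.21, 0, -0.1487, 0, 0, 0], [0.21, 0, -0.1487, 0, 0, 0], [0.21, 0, -0.1487, 0, 0, 0]]])

```text
time_s: 17.25
tool_pos: [526.1, 170.3, 90.6]
tool_rot: [0.0, 0.645, 0.764, 0.002]
ft_force: [0.5, 0.1, -0.9]
finger_gap: 17.1
grasp_force: 68.4
```

```bash
python3 -c "
from h import *
go(613,287,80,0.038)"
```

```text
t 17.25 pos [526.1 170.3  90.6] F [ 0.5  0.1 -0.9] gap 17.1 grip 68.4
shift m [0.1005, 0.1052, 0.0111] turn [0.003, -0.002, 0.13] rows 3.5 1.0
```

In the tool's units: 0.105 m / 0.3 = 0.35, 0.002 m / 0.3 = 0.0067, 0.13 rad / 4 = 0.0325.

>>> carry_out(series=[[[0.04, 0.04, 0, 0, 0, 0.005], [0.1, 0.1033, 0.0067, 0, 0, 0.0125], [0.1667, 0.1733, 0.0133, 0, 0, 0.02], [0.2333, 0.2433, 0.0233, 0, 0, 0.0275], [0.2933, 0.3067, 0.0333, 0, 0, 0.0325], [0.3333, 0.35, 0.0367, 0.0008, -0.0005, 0.0325], [0.3333, 0.35, 0.0367, 0.0008, -0.0005, 0.0325], [0.3333, 0.35, 0.0367, 0.0008, -0.0005, 0.0325], [0.3333, 0.35, 0.0367, 0.0008, -0.0005, 0.0325]]])

```text
time_s: 18.0
tool_pos: [612.5, 283.3, 78.4]
tool_rot: [-0.0, 0.695, 0.719, -0.002]
ft_force: [-0.4, -0.5, -0.9]
finger_gap: 17.1
grasp_force: 68.5
```

```bash
python3 -c "
from h import *
go(613,287,38.5,0.038)"
```

```text
t 18.0 pos [612.5 283.3  78.4] F [-0.4 -0.5 -0.9] gap 17.1 grip 68.5
shift m [0.0038, 0.0008, 0.0399] turn [-0.004, 0.003, -0.003] rows 1.0 0.0
```

In the tool's units: 0.039 m / 0.3 = 0.13, 0.036 m / 0.3 = 0.12.

>>> carry_out(series=[[[0, 0, 0.0333, 0, 0, 0], [0, 0, 0.0667, 0, 0, 0], [0, 0, 0.1, 0, 0, 0], [0, 0, 0.12, 0, 0, 0], [0, 0, 0.13, 0, 0, 0], [0, 0, 0.13, 0, 0, 0], [0, 0, 0.13, 0, 0, 0]]])

```text
time_s: 18.58
tool_pos: [612.8, 285.7, 40.2]
tool_rot: [-0.0, 0.694, 0.72, -0.001]
ft_force: [-0.1, -0.1, -0.3]
finger_gap: 17.0
grasp_force: 68.5
```

In the tool's units: 0.0015 m / 0.3 = 0.005, 0.001 m / 0.3 = 0.0033.

>>> carry_out(series=[[[0, 0, 0.0017, 0, 0, 0], [0, 0, 0.0033, 0, 0, 0], [0, 0, 0.005, 0, 0, 0], [0, 0, 0.005, 0, 0, 0]]])

```text
time_s: 18.92
tool_pos: [612.9, 285.9, 39.1]
tool_rot: [-0.0, 0.694, 0.72, -0.001]
ft_force: [0.0, -0.3, -0.9]
finger_gap: 17.0
grasp_force: 68.5
```

In the tool's units: 0.0022 m / 0.3 = 0.0073, 0.001 m / 0.3 = 0.0033.

>>> carry_out(series=[[[0, 0, 0.0017, 0, 0, 0], [0, 0, 0.0033, 0, 0, 0], [0, 0, 0.005, 0, 0, 0], [0, 0, 0.0067, 0, 0, 0], [0, 0, 0.0073, 0, 0, 0], [0, 0, 0.0073, 0, 0, 0]]])

```text
time_s: 19.42
tool_pos: [612.8, 285.7, 37.1]
tool_rot: [-0.001, 0.694, 0.72, -0.001]
ft_force: [-0.3, -1.0, 3.1]
finger_gap: 17.2
grasp_force: 69.0
```

>>> carry_out(series=[[[0, 0, 0, 0, 0, 0], [0, 0, 0, 0, 0, 0], [0, 0, 0, 0, 0, 0], [0, 0, 0, 0, 0, 0], [0, 0, 0, 0, 0, 0], [0, 0, 0, 0, 0, 0], [0, 0, 0, 0, 0, 0]]], fingers=-1)

```text
time_s: 20.0
tool_pos: [612.8, 285.8, 36.6]
tool_rot: [-0.0, 0.694, 0.72, -0.001]
ft_force: [0.1, 0.3, -0.2]
finger_gap: 85.4
grasp_force: 0.0
```

In the tool's units: -0.1 m / 0.3 = -0.3333, -0.07 m / 0.3 = -0.2333.

>>> carry_out(series=[[[0, 0, -0.05, 0, 0, 0], [0, 0, -0.1333, 0, 0, 0], [0, 0, -0.2333, 0, 0, 0], [0, 0, -0.3333, 0, 0, 0], [0, 0, -0.3333, 0, 0, 0]]])

```text
time_s: 20.42
tool_pos: [616.8, 287.1, 143.6]
tool_rot: [0.001, 0.694, 0.72, 0.005]
ft_force: [1.5, -0.0, 0.2]
finger_gap: 85.3
grasp_force: 0.0
```

In the tool's units: 0.15 m / 0.3 = 0.5, 0.12 m / 0.3 = 0.4.

>>> carry_out(series=[[[0.1, 0, -0.0333, 0, 0, 0], [0.2, 0, -0.0667, 0, 0, 0], [0.3, 0, -0.1, 0, 0, 0], [0.4, 0, -0.1, 0, 0, 0], [0.5, 0, -0.1, 0, 0, 0], [0.5, 0, -0.1, 0, 0, 0], [0.5, 0, -0.1, 0, 0, 0]]])

```text
time_s: 21.0
tool_pos: [605.8, 438.6, 165.8]
tool_rot: [-0.001, 0.692, 0.722, -0.001]
ft_force: [0.6, -0.6, 0.5]
finger_gap: 85.2
grasp_force: 0.0
```

```bash
python3 chk.py; python3 - <<'E'
from cell import eyes
import cv2
f=eyes.grab_frame('scene');cv2.imwrite('pics/z.png',f['frame'][:,:,::-1])
E
```

```text
21.05 [-463.2  124.4] z 165.9 F feed/lat 0.23 0.17
red 12 385 387 385.86713286713285 246.16993006993007 feeder [95.5  1.5]
```

View pics/z.png

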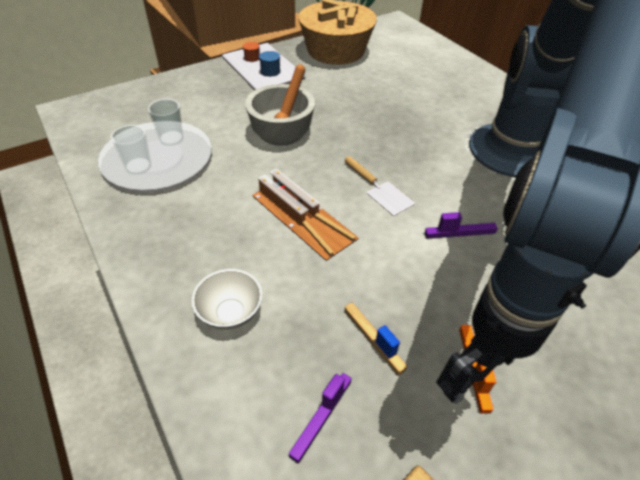

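The stick lies flat with its handle up at (380,340), clear of the channel. The billet is in the tunnel, the plate mark hasn't moved since the push, and the mortar, bowl and spatula are where they started.

```bash
python3 -c "
from cell import r
print(r.sign_off())"
```

```text
the job is handed in; nothing more can be done
None
```

I handed the job in at about 21 s. The billet was fed through the tunnel and had pushed the red plate back about 4 mm, and the stick lay flat on the bench clear of the channel. The hand-in gave no verdict.

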